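# Set a telescoping screen prop level with its twin

### The job

A print screen is to rest level on the two telescoping props. Turn the head of the orange prop anticlockwise (seen from above) as far as it goes to unlock it, draw it up until its top is level with the top of the blue prop, then turn it back clockwise to the stop to lock it at that height and let go. The blue prop is already set: leave it as it is.

Things in the scene. Friction and masses are not known exactly. Their poses are not given: they have to be found in the camera images.
- orange_head (a point): centre of the orange T-head, an upright-sided bar 70 mm long along this point's y axis, 16 mm thick along x, 24 mm high, a black rubber pad on top at each end; its underside is 12 mm below this point, the pads' tops 15 mm above; z up. It tops a telescoping post fixed to the table, on the post's axis, 147 mm above the table when pushed in, 232 mm drawn out. Grasp from above across the 16 mm.
- orange_twist (a joint): twist of the orange head and inner tube about the upright axis, rad: 0 = locked stop, grows anticlockwise seen from above to 1.2 = unlocked stop. Below about 0.7 a lug in the tube blocks the slide but for about 8 mm of play (do not force it); above, it slides up and down against about 4 N and stays where it is left, in height and twist. It locks again at any height; turning takes about 0.1 N m.
- blue_head (a point): the same point on the twin prop with blue collar and head, drawn out further and locked tight: the height to match. They stand 0.19 m or more apart, either on the left. Each: dark foot 90 mm across, fixed dark tube 28 mm thick, coloured collar 36 mm thick with its top 120 mm above the table, and an 18 mm ringed aluminium inner tube that carries the T-head.
- blue_twist (a joint): twist of the blue head, rad, as for the orange one; it is at 0, locked tight, and stays so.
There are look-alikes about, which are no part of the job. What is shaped like the part that bears blue_head but green or red is not meant. What is shaped like the part that bears orange_head but purple is not meant.

How it is judged:
By the outcome, as a careful person would: the job done as asked, in the order asked, and still so for the second after the job is handed in, with the robot touching nothing.
It also fails if it takes over 38 s, if anything falls off the work surface, if the arm or the gripper's body presses on something with over 40 N, if the wrist force passes 120 N, or if a joint passes its speed limit or range.

### The arm

A 6-joint arm with a two-finger parallel gripper is mounted at the origin on a cart in front of the work surface, level with it; the furniture and walls round the work are solid. World frame = base frame: x ahead of the robot, y to its left, z up, the work surface at z = 0. Lengths are in m, angles in rad, forces in N, time in s.
With the tool pointing down it reaches from about 0.425 to 0.95 m from the base axis. Payload 3.5 kg.
Tool frame: the origin (TCP) lies at the very end of the fingers, on their centre line; the grasp point (between the pads) lies 19 mm behind it; z points along the fingers, y is the direction in which the jaws open and shut (so a half turn about z gives the same grasp; the last joint's range is limited). The gripper opens to 85 mm and grips with 20 to 120 N. Pads are 22 mm wide; open, the fingers measure 114 mm over their backs; the gripper's body (76 mm by 85 mm) begins 54 mm behind the grasp point. The pads swing forward as they close: fully open they stand 13 mm farther back than shut.
Start: joints at [1.198, 0.286, 1.577, -0, 1.279, -0.15], TCP at [0.149, 0.658, 0.231] pointing down, gripper open.
Joint ranges: [-2.77, 2.77], [-0.9, 2.22], [0.21, 2.48], [-1.53, 4.67], [0.24, 2.81], [-2.84, 2.84]. Speed limits (rad/s): [2.79, 2.79, 3.14, 3.14, 3.14, 3.14].

### API

Orientations are given as a unit quaternion [x, y, z, w].
In Python, from plant import get_state, read_camera, sign_off gives the robot as it stands.
- The arm moves only by the tool step_arm, never from a script. Its argument "targets" is a list that holds one entry, the list of rows, each a list of 5 numbers: the opening, from 0 (shut) to 1 (fully open), then the shift along the tool's x, y, z each as a share of 4 cm, from -1 to 1, then the turn about the tool's z as a share of 5 degrees, from -1 to 1. A call has 1 to 10 rows; each row shifts and turns the commanded pose from where the row before left it, along the tool's axes as they then stand; what a row does not reach is not made up. A row lasts 1/12 s, in which the tool goes at most 41.7 mm and 7.16 degrees, less where a joint would pass 70% of its speed; a pose out of reach is approached as far as the arm can. A call with a number of a shift or a turn outside -1 to 1 is refused whole. A call with a gripper value outside its range is refused whole. The fingers move at their own pace and stop on an object; "squeeze" is the grip in N (left out, the last holds). Time passes only in rows, so rows that do not move let the fingers close. It gives the time, the measured TCP pose, the force and the opening at its end, in the units of the state.
- get_state(): the state, without advancing time (a new reading comes with each control period).
- read_camera(name): name is "side" or "top" or "wrist"; returns a dict with "pixels" (420x560x3 uint8, red, green, blue), "range_z" (420x560 float32, m along the optical axis (not along the pixel's ray), 0 where there is no reading), "mtx" (3x3 intrinsics, pixels), "k1" (the pictures are not rectified: a ray, as slopes to the right and down, at radius r is drawn at 1 + k1 r^2 times it, then the intrinsics apply), "rvec" (rotation vector, rad) and "tvec" (3), from world to camera coordinates, as OpenCV has them. Camera axes: x right, y down, z forward; pixel columns grow to the right and rows downward; lengths in m; the calibration is good to about 2 mm. A picture is of the moment at which its call begins.
- sign_off(): hands the job in, once; it reports no verdict.
The state is a dict: "time": time; "qpos": joint angles; "dq": joint speeds; "joint_efforts": joint torques, N m; "eef_pos": TCP position; "tcp_rot": TCP orientation; "contact_force": force on the tool from outside, world axes, zero at the start; "wrist_torque": the same for the moment, N m; "opening": opening from 0.0 (shut) to 1.0 (fully open).
Only numpy, scipy, OpenCV 4.12 (cv2) and the standard library are available. Lean on these libraries where they do the work, as an engineer would, in place of code of your own. Each camera call takes 0.05 s, during which the arm holds its last target.

## Working session

There is one attempt and no reset: what is moved stays moved. The work goes in short steps, Python scripts to look and compute and a tool call to move; the robot and the scene stay as the last step left them, time stands still between calls to the robot, and variables do not carry over. Pictures are saved under pics/ and viewed, and the job is handed in when it is done.

Besides the shell and the picture viewer there is one more tool, called after "Call:" in YAML: its name, and indented under it one key for each argument. step_arm: Moves the arm, as the interface text tells. Shift numbers are shares of 4 cm and turn numbers shares of 5 degrees, none past 1 either way. Its arguments: {"type":"object","properties":{"targets":{"type":"array"},"squeeze":{"type":"number"}},"required":["targets"]}

```bash
mkdir -p pics; ls; cat > h.py <<'E'
import numpy as np,cv2,pickle,json
from plant import get_state, read_camera, sign_off
def snap(n,tag):
    d=read_camera(n); pickle.dump(d,open(f'pics/{tag}.pkl','wb'))
    cv2.imwrite(f'pics/{tag}.png',d['pixels'][:,:,::-1]); return d
def load(tag): return pickle.load(open(f'pics/{tag}.pkl','rb'))
def world(d):
    h,w=d['range_z'].shape
    u,v=np.meshgrid(np.arange(w),np.arange(h))
    K=np.array(d['mtx'],float)
    p=cv2.undistortPoints(np.stack([u,v],-1).reshape(-1,1,2).astype(np.float64),K,np.array([d['k1'],0,0,0.]),).reshape(h,w,2)
    z=d['range_z'].astype(float)
    c=np.dstack([p[...,0]*z,p[...,1]*z,z])
    R,_=cv2.Rodrigues(np.array(d['rvec'],float)); t=np.array(d['tvec'],float).ravel()
    W=(c-t)@R
    W[z==0]=np.nan
    return W
def crop(d,r0,r1,c0,c1,f,name):
    im=cv2.resize(d['pixels'][r0:r1,c0:c1,::-1],None,fx=f,fy=f,interpolation=cv2.INTER_CUBIC); cv2.imwrite(f'pics/{name}.png',im)
E
python3 - <<'E'
from h import *
for n in ('side','top','wrist'): snap(n,n+'0')
print(get_state())
E
```

```text
pics
{'time': 0.15, 'qpos': array([ 1.19802466e+00,  2.86998464e-01,  1.57785168e+00, -4.09393276e-05,
        1.27859706e+00, -1.49975129e-01]), 'dq': array([ 1.87498874e-04, -2.87641498e-03, -4.54905377e-03, -2.89646522e-04,
       -2.38435762e-03, -5.73276870e-05]), 'joint_efforts': array([ 1.10924655e-03, -4.06600463e+01, -2.93141234e+01, -1.27567546e-04,
        3.99293393e-03, -6.24833433e-06]), 'eef_pos': array([0.14892092, 0.65783828, 0.23023479]), 'tcp_rot': array([ 1.11162086e-01,  9.93801857e-01, -9.00845540e-04, -2.20684069e-04]), 'contact_force': array([ 1.11316502, -0.45417077, -0.28973688]), 'wrist_torque': array([ 0.04284161, -0.01080655,  0.02841856]), 'opening': 1.0018001790847406}
```

View pics/side0.png

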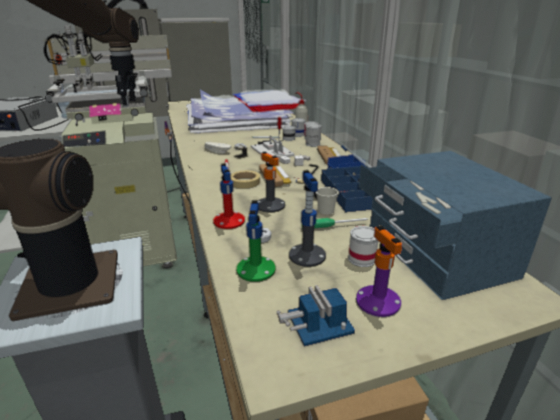

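View pics/top0.png

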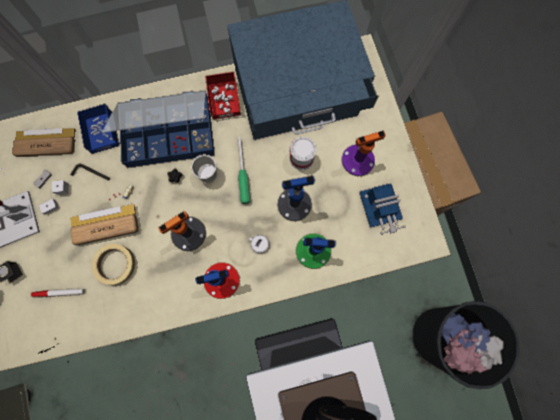

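View pics/wrist0.png

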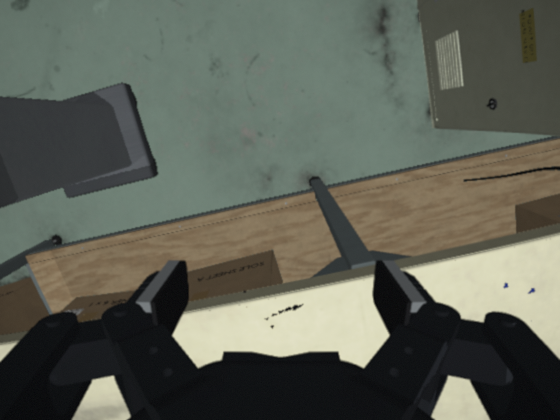

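Candidates: the orange-headed posts are at top (180,228), dark foot, and (365,148), purple foot. The blue-headed ones are at (297,193), dark foot, (316,248), green foot, and (217,280), red foot. The two with dark feet fit the description. I'll confirm them in a crop and measure.

```bash
python3 - <<'E'
from h import *
d=load('top0'); s=load('side0')
a=cv2.resize(d['pixels'][165:260,145:325,::-1],(760,400),interpolation=cv2.INTER_CUBIC)
cv2.imwrite('pics/ctop.png',a)
b=cv2.resize(s['pixels'][140:285,210:420,::-1],(798,551),interpolation=cv2.INTER_CUBIC)
cv2.imwrite('pics/cside.png',b)
for nm,d in (('top',d),('side',s)):
    W=world(d); hsv=cv2.cvtColor(d['pixels'],cv2.COLOR_RGB2HSV).astype(int)
    H,S,V=hsv[...,0],hsv[...,1],hsv[...,2]
    z=W[...,2]
    for c,m in (('orange',(H<15)&(S>150)&(V>70)),('blue',(H>100)&(H<125)&(S>140)&(V>30))):
        m=m&(z>0.08)&(z<0.3)&(W[...,0]>.2)&(W[...,0]<1.1)
        n,l,st,ce=cv2.connectedComponentsWithStats(m.astype(np.uint8),connectivity=8)
        for i in range(1,n):
            if st[i,4]<25: continue
            p=W[l==i]; print(nm,c,st[i],ce[i].round(),np.median(p,0).round(3),'zrange',np.percentile(p[:,2],[2,50,90,98]).round(3))
E
```

```text
top orange [356 133  26  18 205] [368. 141.] [ 0.597 -0.255  0.157] zrange [0.117 0.157 0.16  0.162]
top orange [159 212  29  22 246] [175. 224.] [0.517 0.218 0.158] zrange [0.113 0.158 0.163 0.164]
top blue [283 178  31  24 280] [297. 188.] [ 0.523 -0.058  0.2  ] zrange [0.1   0.2   0.208 0.209]
top blue [304 238  31  15 222] [318. 244.] [ 0.395 -0.074  0.157] zrange [0.108 0.157 0.161 0.162]
top blue [200 271  28  14 203] [214. 277.] [0.381 0.161 0.158] zrange [0.117 0.158 0.161 0.163]
side orange [262 153  16  13 124] [270. 159.] [0.52  0.208 0.155] zrange [0.143 0.155 0.163 0.164]
side orange [263 167  12  13  98] [268. 174.] [0.514 0.208 0.111] zrange [0.094 0.111 0.122 0.123]
side orange [375 227  27  43 615] [386. 248.] [ 0.598 -0.271  0.145] zrange [0.097 0.145 0.16  0.161]
side blue [221 165  11  28 137] [226. 180.] [0.381 0.15  0.134] zrange [0.099 0.134 0.161 0.163]
side blue [304 172  13  20 158] [310. 182.] [ 0.522 -0.084  0.203] zrange [0.188 0.203 0.208 0.21 ]
side blue [247 203  15  35 266] [254. 222.] [ 0.398 -0.092  0.139] zrange [0.098 0.139 0.16  0.162]
side blue [302 211  14  15 114] [307. 218.] [ 0.52  -0.076  0.114] zrange [0.096 0.114 0.122 0.123]
```

View pics/ctop.png

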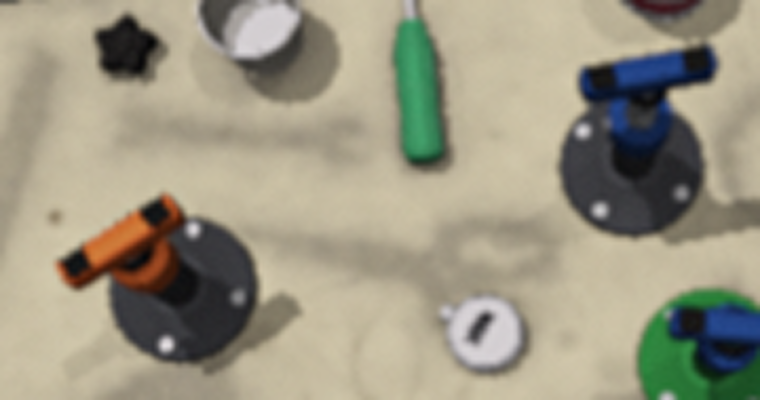

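View pics/cside.png

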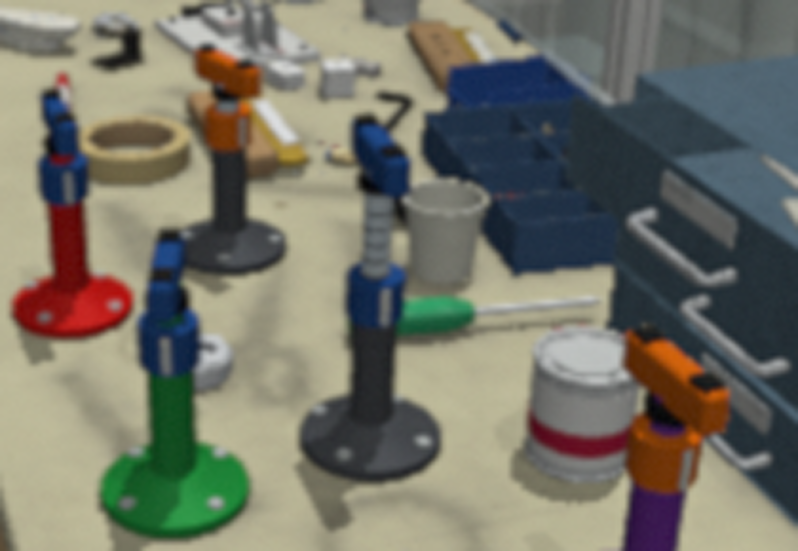

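Confirmed: the orange target is at side-crop (230,80) with a dark foot and dark tube, and the blue target is at (378,155), drawn out on a dark foot. Next I fit the head pose.

```bash
cat >> h.py <<'E'
def fit(d,xy,zlo,zhi,r=.055):
    W=world(d); z=W[...,2]
    m=(z>zlo)&(z<zhi)&(np.hypot(W[...,0]-xy[0],W[...,1]-xy[1])<r)
    p=W[m]; 
    (c,(w,h),a)=cv2.minAreaRect(p[:,:2].astype(np.float32)*1000)
    q=p[:,:2]-p[:,:2].mean(0); u,s,vt=np.linalg.svd(q,full_matrices=False)
    ax=vt[0]; ax=ax if ax[1]>0 else -ax
    return dict(n=len(p),c=np.array(c).round(1),wh=(round(w,1),round(h,1)),mean=p.mean(0).round(4),yawdeg=np.degrees(np.arctan2(-ax[0],ax[1])).round(1),z=np.percentile(p[:,2],[5,25,50,75,95,99]).round(4))
E
python3 - <<'E'
from h import *
for n in ('top0','side0'):
    d=load(n)
    print(n,'orange',fit(d,(.517,.212),.150,.18)); print(n,'blue',fit(d,(.523,-.07),.197,.23))
    W=world(d)
    # table and collar check
    for nm,xy in (('o',(.517,.212)),('b',(.523,-.07))):
        rr=np.hypot(W[...,0]-xy[0],W[...,1]-xy[1]); t=W[(rr<.15)&(abs(W[...,2])<.015)]; print(nm,'table z',np.median(t[:,2]).round(4))
        m=(rr<.05)&(W[...,2]>.035)&(W[...,2]<.085); p=W[m]; print('tube',len(p),p.mean(0).round(4))
        m=(rr<.07)&(W[...,2]>.003)&(W[...,2]<.02);p=W[m]; print('foot',len(p),cv2.minEnclosingCircle(p[:,:2].astype(np.float32)*1000))
E
```

```text
top0 orange {'n': 258, 'c': array([521.2, 221.4]), 'wh': (16.1, 71.1), 'mean': array([0.5201, 0.2206, 0.1606]), 'yawdeg': np.float64(19.4), 'z': array([0.1546, 0.1588, 0.1609, 0.163 , 0.1651, 0.1663])}
top0 blue {'n': 261, 'c': array([528.2, -63.6]), 'wh': (70.3, 15.6), 'mean': array([ 0.5272, -0.063 ,  0.2063]), 'yawdeg': np.float64(-3.6), 'z': array([0.1999, 0.2049, 0.2066, 0.2082, 0.2112, 0.2121])}
o table z 0.0007
tube 59 [0.5134 0.2141 0.0579]
foot 690 ((517.0263671875, 211.92044067382812), 69.8996810913086)
b table z 0.0008
tube 44 [ 0.5188 -0.0585  0.0562]
foot 645 ((522.4287109375, -69.96289825439453), 69.30094909667969)
side0 orange {'n': 124, 'c': array([520. , 219.4]), 'wh': (18.0, 72.1), 'mean': array([0.5199, 0.2134, 0.1592]), 'yawdeg': np.float64(22.8), 'z': array([0.1513, 0.1557, 0.1599, 0.1628, 0.1661, 0.1666])}
side0 blue {'n': 166, 'c': array([527.7, -65. ]), 'wh': (66.5, 15.4), 'mean': array([ 0.5255, -0.0711,  0.2057]), 'yawdeg': np.float64(-1.7), 'z': array([0.198 , 0.2027, 0.207 , 0.2087, 0.2113, 0.2118])}
o table z 0.0026
tube 157 [0.5187 0.2118 0.0606]
foot 343 ((516.7030639648438, 212.8932647705078), 69.50751495361328)
b table z 0.0018
tube 220 [ 0.525  -0.0723  0.0605]
foot 574 ((525.0283813476562, -68.72276306152344), 68.17938232421875)
```

Call:
step_arm:
  targets:
    - [[1, 0, 0, -0.2, 1], [1, 0, 0, -0.2, 1], [1, 0, 0, -0.2, 1], [1, 0, 0, -0.2, 1], [1, 0, 0, -0.2, 1], [1, 0, 0, 0, 1], [1, 0, 0, 0, 1], [1, 0, 0, 0, 1], [1, 0, 0, 0, 1], [1, 0, 0, 0, 1]]
  squeeze: 60

```text
time: 0.98
eef_pos: [0.149, 0.6581, 0.2707]
tcp_rot: [0.523, 0.853, -0.0, 0.0]
contact_force: [-0.2, 0.7, -0.4]
opening: 0.999
```

Call:
step_arm:
  targets:
    - [[1, 0, 0, 0, 1], [1, 0, 0, 0, 0.44], [1, -0.9, 0.33, 0, 0], [1, -0.9, 0.33, 0, 0], [1, -0.9, 0.33, 0, 0], [1, -0.9, 0.33, 0, 0], [1, -0.9, 0.33, 0, 0], [1, -0.9, 0.33, 0, 0], [1, -0.9, 0.33, 0, 0], [1, -0.9, 0.33, 0, 0]]

```text
time: 1.82
eef_pos: [0.3476, 0.4222, 0.271]
tcp_rot: [0.573, 0.819, -0.0, -0.0]
contact_force: [0.3, -0.2, 0.6]
opening: 1.0
```

Call:
step_arm:
  targets:
    - [[1, -0.9, 0.33, 0, 0], [1, -0.9, 0.33, 0, 0], [1, -0.9, 0.33, 0, 0], [1, -0.9, 0.33, 0, 0], [1, 0, 0, 0, 0], [1, 0, 0, 0, 0], [1, 0, 0, 0, 0]]

```text
time: 2.4
eef_pos: [0.4457, 0.3067, 0.271]
tcp_rot: [0.574, 0.819, -0.0, -0.0]
contact_force: [0.1, 0.2, 0.3]
opening: 1.0
```

```bash
python3 - <<'E'
from h import *
from scipy.spatial.transform import Rotation as R
snap('wrist','w1'); s=get_state(); print(s['time'],s['eef_pos'],R.from_quat(s['tcp_rot']).as_matrix().round(3),s['qpos'].round(2),s['contact_force'].round(1))
E
```

```text
2.45 [0.44529371 0.30724693 0.27104885] [[-0.343  0.939 -0.001]
 [ 0.939  0.343  0.   ]
 [ 0.    -0.001 -1.   ]] [ 0.42 -0.04  1.86  0.    1.32  0.07] [-0.4 -0.7  0.3]
```

View pics/w1.png

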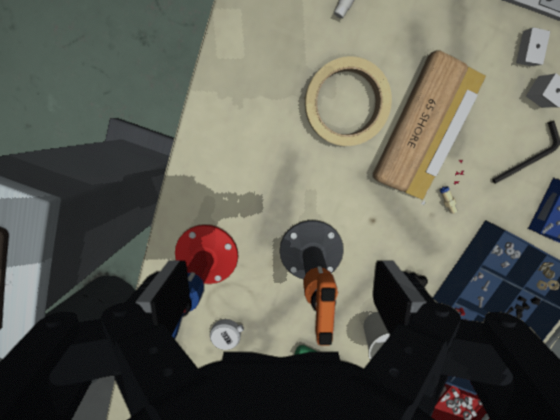

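```bash
python3 - <<'E'
from h import *
d=load('w1'); print(fit(d,(.521,.22),.150,.18))
p=get_state()['eef_pos']; Rm=np.array([[-.343,.939],[.939,.343]])
print(Rm.T@(np.array([.521,.2205])-p[:2])/.04)
E
```

```text
{'n': 1136, 'c': array([521.3, 223.4]), 'wh': (16.3, 67.3), 'mean': array([0.519 , 0.2266, 0.1595]), 'yawdeg': np.float64(19.1), 'z': array([0.1535, 0.1583, 0.1596, 0.1618, 0.1632, 0.1638])}
[-2.68556575  1.03335025]
```

Call:
step_arm:
  targets:
    - [[1, -0.9, 0.35, 0, 0], [1, -0.9, 0.35, 0, 0], [1, -0.88, 0.34, 0, 0], [1, 0, 0, 0.5, 0], [1, 0, 0, 0.5, 0], [1, 0, 0, 0, 0], [1, 0, 0, 0, 0]]

```text
time: 3.03
eef_pos: [0.5203, 0.2213, 0.23]
tcp_rot: [0.573, 0.82, -0.001, -0.001]
contact_force: [-0.4, 0.1, 0.9]
opening: 1.001
```

```bash
python3 - <<'E'
from h import *
d=snap('wrist','w2'); print(fit(d,(.521,.22),.150,.18)); d=snap('top','t2'); d=snap('side','s2');print(fit(d,(.521,.22),.150,.18),get_state()['eef_pos'])
E
```

```text
{'n': 2030, 'c': array([521.8, 222.1]), 'wh': (15.5, 69.7), 'mean': array([0.5206, 0.2245, 0.16  ]), 'yawdeg': np.float64(19.8), 'z': array([0.1566, 0.1587, 0.1597, 0.1619, 0.1632, 0.1637])}
{'n': 126, 'c': array([521., 220.]), 'wh': (18.9, 70.4), 'mean': array([0.5198, 0.2136, 0.1591]), 'yawdeg': np.float64(22.3), 'z': array([0.1511, 0.1548, 0.1596, 0.1629, 0.166 , 0.1666])} [0.52198364 0.22143654 0.23305608]
```

View pics/w2.png

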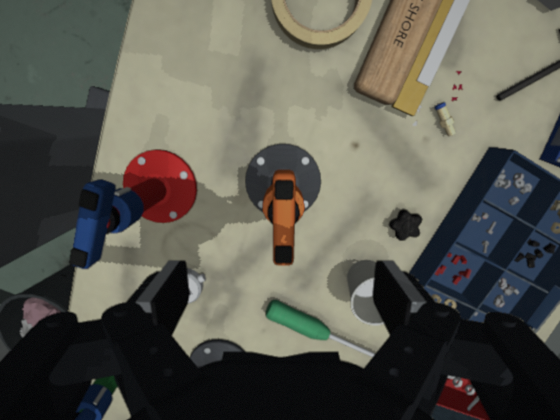

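View pics/s2.png

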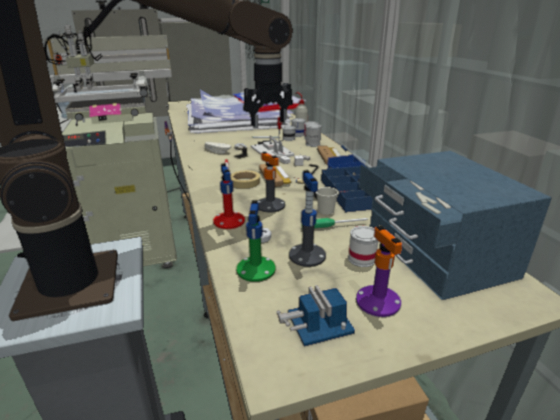

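Call:
step_arm:
  targets:
    - [[1, 0, 0, 0.5, 0], [1, 0, 0, 0.5, 0], [1, 0, 0, 0.5, 0], [0.6, 0, 0, 0.5, 0], [0.6, 0, 0, 0.28, 0], [0.6, 0, 0, 0, 0], [0.6, 0, 0, 0, 0]]

```text
time: 3.77
eef_pos: [0.5219, 0.2206, 0.1408]
tcp_rot: [0.573, 0.819, 0.0, 0.0]
contact_force: [0.4, 0.4, 0.2]
opening: 0.597
```

Call:
step_arm:
  targets:
    - [[0, 0, 0, 0, 0], [0, 0, 0, 0, 0], [0, 0, 0, 0, 0], [0, 0, 0, 0, 0], [0, 0, 0, 0, 0], [0, 0, 0, 0, 0], [0, 0, 0, 0, 0], [0, 0, 0, 0, 0]]
  squeeze: 60

```text
time: 4.43
eef_pos: [0.5225, 0.2204, 0.1408]
tcp_rot: [0.573, 0.819, 0.001, 0.001]
contact_force: [0.2, -0.1, 3.3]
opening: 0.17
```

```bash
python3 - <<'E'
from h import *
d=snap('wrist','w3'); print(fit(d,(.521,.22),.150,.18)); d=snap('side','s3'); crop(d,100,260,200,360,4,'s3c');print(get_state())
E
```

```text
{'n': 7380, 'c': array([520.4, 222. ]), 'wh': (67.2, 41.7), 'mean': array([0.5199, 0.2262, 0.1617]), 'yawdeg': np.float64(20.0), 'z': array([0.1546, 0.1578, 0.1594, 0.1621, 0.1771, 0.1787])}
{'time': 4.5333, 'qpos': array([ 2.20281359e-01,  1.42141327e-01,  1.92120792e+00,  1.01043076e-04,
        1.07615692e+00, -1.29318423e-01]), 'dq': array([-0.00053282,  0.00062557,  0.00036288, -0.000163  , -0.00057646,
        0.0008947 ]), 'joint_efforts': array([ 2.14805896e-02, -3.06298614e+01, -2.44685912e+01, -4.88649204e-02,
        3.77379907e-01, -1.04188279e-03]), 'eef_pos': array([0.52244677, 0.22040484, 0.14065959]), 'tcp_rot': array([5.73377029e-01, 8.19290969e-01, 8.00456195e-04, 6.70522805e-04]), 'contact_force': array([1.20031932, 0.3000947 , 3.21757533]), 'wrist_torque': array([ 0.12902773, -0.26664487, -0.00543668]), 'opening': 0.17160538242780615}
```

View pics/w3.png

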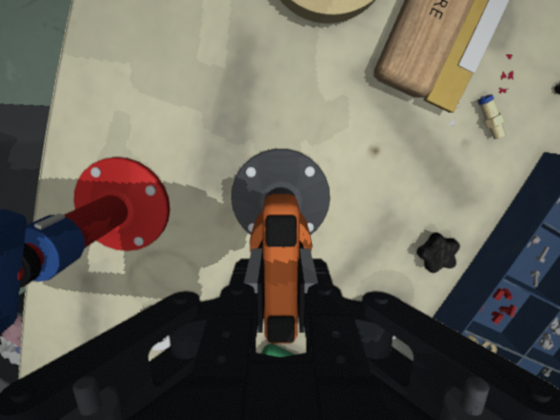

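View pics/s3c.png

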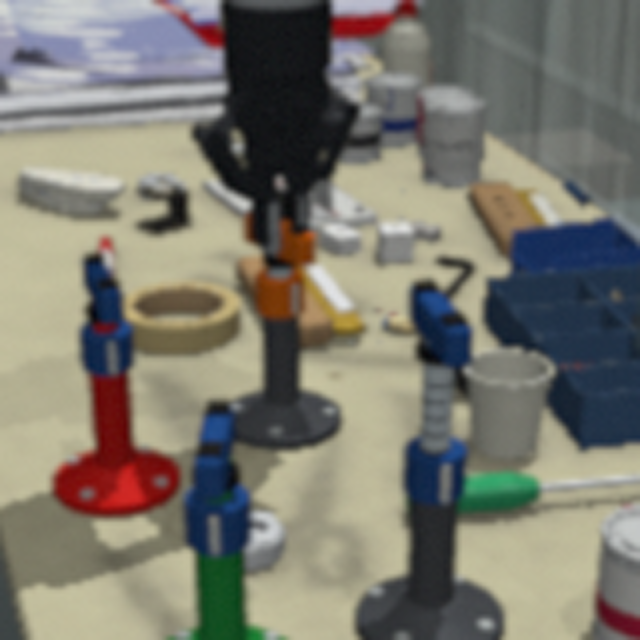

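Gripped squarely across the bar. Now I turn it anticlockwise, which is negative about tool z.

Call:
step_arm:
  targets:
    - [[0, 0, 0, 0, -0.6], [0, 0, 0, 0, -0.8], [0, 0, 0, 0, -0.8], [0, 0, 0, 0, -0.8], [0, 0, 0, 0, -0.8], [0, 0, 0, 0, -0.8], [0, 0, 0, 0, -0.8], [0, 0, 0, 0, -0.8], [0, 0, 0, 0, -0.8], [0, 0, 0, 0, -0.8]]

```text
time: 5.37
eef_pos: [0.5231, 0.221, 0.1406]
tcp_rot: [0.266, 0.964, 0.002, 0.002]
contact_force: [3.6, 2.1, 0.7]
opening: 0.168
```

Call:
step_arm:
  targets:
    - [[0, 0, 0, 0, -0.8], [0, 0, 0, 0, -0.8], [0, 0, 0, 0, -0.8], [0, 0, 0, 0, -0.8], [0, 0, 0, 0, -0.8], [0, 0, 0, 0, -0.8], [0, 0, 0, 0, -0.4], [0, 0, 0, 0, 0], [0, 0, 0, 0, 0]]

```text
time: 6.12
eef_pos: [0.5233, 0.2216, 0.1407]
tcp_rot: [0.044, 0.999, 0.002, 0.002]
contact_force: [4.4, 4.5, 0.6]
opening: 0.168
```

```bash
cat >> h.py <<'E'
def st():
    from scipy.spatial.transform import Rotation as R
    s=get_state(); M=R.from_quat(s['tcp_rot']).as_matrix()
    print(s['time'],s['eef_pos'].round(4),'tool y ang',np.degrees(np.arctan2(M[1,1],M[0,1])).round(2),'F',s['contact_force'].round(2),'M',s['wrist_torque'].round(3),'op',round(s['opening'],3),'q',s['qpos'].round(2))
E
python3 -c "
from h import *
st(); snap('wrist','w4')"
```

```text
6.1167 [0.5233 0.2216 0.1407] tool y ang 85.01 F [4.36 4.48 0.61] M [ 0.707 -0.635  0.005] op 0.168 q [ 0.22  0.14  1.92  0.    1.07 -1.26]
```

View pics/w4.png

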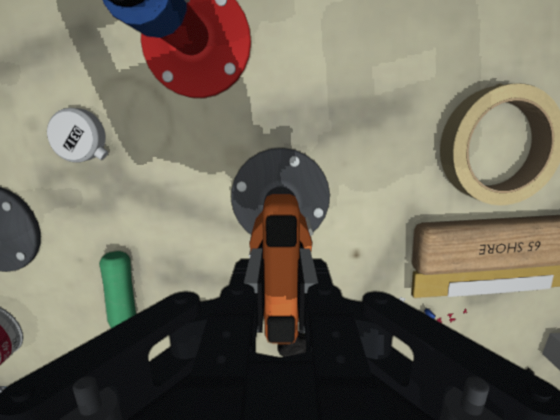

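Call:
step_arm:
  targets:
    - [[0, 0, 0, 0, -0.4], [0, 0, 0, 0, -0.4], [0, 0, 0, 0, 0]]

```text
time: 6.42
eef_pos: [0.5233, 0.2216, 0.1406]
tcp_rot: [0.009, 1.0, 0.002, 0.002]
contact_force: [4.6, 4.7, 1.2]
opening: 0.172
```

```bash
python3 -c "
from h import *
st()"
```

```text
6.4167 [0.5233 0.2216 0.1406] tool y ang 88.98 F [4.59 4.72 1.19] M [ 0.724 -0.633 -0.232] op 0.172 q [ 0.22  0.14  1.92  0.    1.07 -1.33]
```

Call:
step_arm:
  targets:
    - [[0, 0, 0, 0, -0.4], [0, 0, 0, 0, -0.2], [0, 0, 0, 0, 0]]

```text
time: 6.67
eef_pos: [0.5233, 0.2217, 0.1406]
tcp_rot: [-0.014, 1.0, 0.003, 0.002]
contact_force: [3.2, 4.2, 0.7]
opening: 0.172
```

```bash
python3 -c "
from h import *
st()"
```

```text
6.6667 [0.5233 0.2217 0.1406] tool y ang 91.59 F [3.17 4.18 0.72] M [ 0.577 -0.62  -1.425] op 0.172 q [ 0.22  0.14  1.92  0.01  1.07 -1.38]
```

Hit the unlocked stop at about 89° (moment −1.4 N m at 91.6° commanded), 69° of turn, which matches 1.2 rad. I'll relax the turn and side load, then refine the blue–orange height gap from the first images.

Call:
step_arm:
  targets:
    - [[0, -0.04, 0.04, 0, 0.3], [0, 0, 0, 0, 0.2], [0, 0, 0, 0, 0]]

```text
time: 6.92
eef_pos: [0.5233, 0.2218, 0.1403]
tcp_rot: [0.005, 1.0, 0.0, -0.0]
contact_force: [-0.3, -1.1, 4.1]
opening: 0.164
```

```bash
cat >> h.py <<'E'
def topz(d,c,yaw,guess,half=.031,wid=.006):
    # heights of top-face points: body (|s|<.018) and pads (.024<|s|<.033)
    W=world(d); a=np.radians(yaw); ay=np.array([-np.sin(a),np.cos(a)]); ax=np.array([np.cos(a),np.sin(a)])
    q=W[...,:2]-np.array(c); s=q@ay; t=q@ax; z=W[...,2]
    out=[]
    for m in ((abs(s)<.02)&(abs(t)<wid),(abs(s)>.023)&(abs(s)<.033)&(abs(t)<wid)):
        m=m&(abs(z-guess)<.009); out.append((m.sum(),z[m].mean().round(4),np.median(z[m]).round(4)))
    return out
E
python3 -c "
from h import *
st()
o=((.522,.2215),19.8); b=((.5282,-.0640),-3.)
for n in ('top0','side0','side0','s2','w2'):
    d=load(n); print(n,'o',topz(d,*o,.160)); 
    if n!='w2': print('   b',topz(d,*b,.206))
for k in range(0):pass
"
```

```text
6.9167 [0.5233 0.2218 0.1403] tool y ang 89.45 F [-0.3  -1.08  4.1 ] M [-0.119  0.031 -0.521] op 0.164 q [ 0.22  0.15  1.92  0.    1.08 -1.34]
top0 o [(np.int64(97), np.float64(0.1612), np.float64(0.1609)), (np.int64(49), np.float64(0.1633), np.float64(0.1638))]
   b [(np.int64(110), np.float64(0.2068), np.float64(0.2067)), (np.int64(53), np.float64(0.2086), np.float64(0.2088))]
side0 o [(np.int64(22), np.float64(0.1633), np.float64(0.1629)), (np.int64(16), np.float64(0.164), np.float64(0.1648))]
   b [(np.int64(38), np.float64(0.2083), np.float64(0.208)), (np.int64(47), np.float64(0.2069), np.float64(0.2076))]
side0 o [(np.int64(22), np.float64(0.1633), np.float64(0.1629)), (np.int64(16), np.float64(0.164), np.float64(0.1648))]
   b [(np.int64(38), np.float64(0.2083), np.float64(0.208)), (np.int64(47), np.float64(0.2069), np.float64(0.2076))]
s2 o [(np.int64(21), np.float64(0.1636), np.float64(0.1629)), (np.int64(15), np.float64(0.1636), np.float64(0.1649))]
   b [(np.int64(40), np.float64(0.2084), np.float64(0.2081)), (np.int64(40), np.float64(0.2076), np.float64(0.2091))]
w2 o [(np.int64(906), np.float64(0.16), np.float64(0.1597)), (np.int64(424), np.float64(0.1619), np.float64(0.1624))]
```

Gap is about 45.4 mm: top camera gives 45.3–45.6, side about 45. Lifting slowly.

Call:
step_arm:
  targets:
    - [[0, 0, 0, -0.1, 0], [0, 0, 0, -0.15, 0], [0, 0, 0, -0.15, 0], [0, 0, 0, -0.15, 0], [0, 0, 0, -0.15, 0], [0, 0, 0, 0, 0], [0, 0, 0, 0, 0]]

```text
time: 7.5
eef_pos: [0.5233, 0.2217, 0.1677]
tcp_rot: [0.004, 1.0, -0.0, 0.0]
contact_force: [2.0, -1.4, -1.1]
opening: 0.172
```

```bash
python3 -c "
from h import *
st()"
```

```text
7.5 [0.5233 0.2217 0.1677] tool y ang 89.52 F [ 1.96 -1.4  -1.06] M [ 0.003 -0.513 -0.591] op 0.172 q [ 0.22  0.11  1.9  -0.    1.13 -1.34]
```

Call:
step_arm:
  targets:
    - [[0, 0, 0, -0.12, 0], [0, 0, 0, -0.12, 0], [0, 0, 0, -0.12, 0], [0, 0, 0, -0.1, 0], [0, 0, 0, 0, 0], [0, 0, 0, 0, 0], [0, 0, 0, 0, 0]]

```text
time: 8.08
eef_pos: [0.5233, 0.2218, 0.1863]
tcp_rot: [0.004, 1.0, -0.0, 0.0]
contact_force: [3.8, -1.5, -4.8]
opening: 0.167
```

```bash
python3 -c "
from h import *
st()
d=snap('side','s5'); crop(d,100,260,200,360,4,'s5c'); snap('wrist','w5'); snap('top','t5')
print(topz(d,(.5235,.222),90,.206),topz(d,(.5282,-.064),-3,.206))
d=load('w5');print(topz(d,(.5235,.222),89.5,.206))
"
```

```text
8.0833 [0.5233 0.2218 0.1863] tool y ang 89.53 F [ 3.8  -1.54 -4.78] M [-0.089 -0.625 -0.618] op 0.167 q [ 0.22  0.09  1.88 -0.    1.16 -1.34]
[(np.int64(11), np.float64(0.2049), np.float64(0.2048)), (np.int64(17), np.float64(0.2065), np.float64(0.2076))] [(np.int64(44), np.float64(0.2087), np.float64(0.2084)), (np.int64(42), np.float64(0.2073), np.float64(0.2081))]
[(np.int64(2190), np.float64(0.2042), np.float64(0.204)), (np.int64(981), np.float64(0.2066), np.float64(0.2068))]
```

View pics/s5c.png

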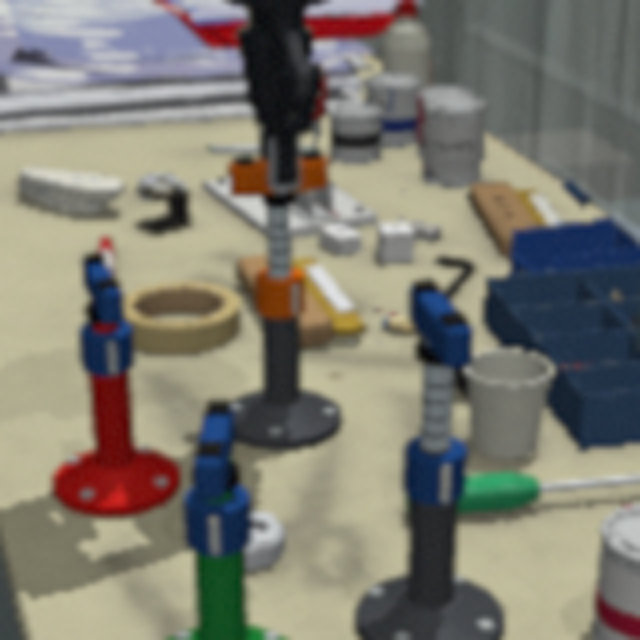

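View pics/w5.png

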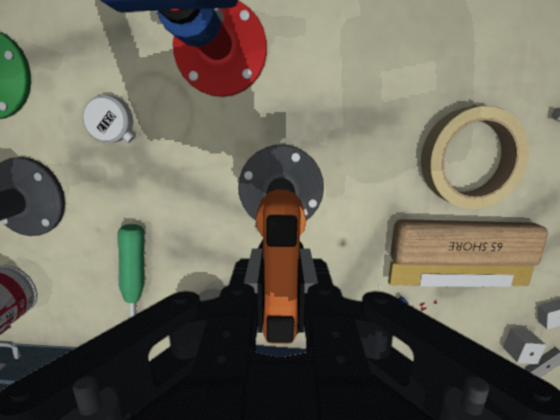

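Slid freely. The wrist depth suggests a rise of 44.4 mm, against 45.6 mm from the TCP, so I'll release (unlocked, it stays put). Then I'll measure both heads with the wrist camera from the same hover height before locking.

Call:
step_arm:
  targets:
    - [[0.5, 0, 0, 0, 0], [0.5, 0, 0, 0, 0], [0.8, 0, 0, 0, 0], [0.8, 0, 0, 0, 0], [0.8, 0, 0, -0.5, 0], [0.8, 0, 0, -0.9, 0], [0.8, 0, 0, -0.85, 0], [0.8, 0, 0, 0, 0], [0.8, 0, 0, 0, 0], [0.8, 0, 0, 0, 0]]

```text
time: 9.07
eef_pos: [0.5228, 0.222, 0.2763]
tcp_rot: [0.004, 1.0, -0.0, -0.0]
contact_force: [0.2, -0.2, -0.9]
opening: 0.803
```

```bash
python3 -c "
from h import *
st()
d=snap('wrist','w6'); print(fit(d,(.523,.222),.195,.22)); print(topz(d,(.5235,.222),89.5,.206))
"
```

```text
9.0667 [0.5228 0.222  0.2763] tool y ang 89.57 F [ 0.23 -0.18 -0.9 ] M [-0.016 -0.031 -0.027] op 0.803 q [ 0.22  0.02  1.79  0.    1.33 -1.34]
{'n': 2017, 'c': array([520.8, 221.4]), 'wh': (16.0, 68.9), 'mean': array([0.5186, 0.2215, 0.2043]), 'yawdeg': np.float64(88.4), 'z': array([0.2006, 0.203 , 0.2041, 0.2063, 0.2076, 0.2081])}
[(np.int64(908), np.float64(0.2043), np.float64(0.2041)), (np.int64(389), np.float64(0.2065), np.float64(0.2069))]
```

Call:
step_arm:
  targets:
    - [[0.8, 0, -0.5, 0, 0], [0.8, 0, -0.9, 0, 0], [0.8, 0, -0.9, 0, 0], [0.8, 0, -0.9, 0, 0], [0.8, 0, -0.9, 0, 0], [0.8, -0.1, -0.9, 0, 0], [0.8, 0, -0.9, 0, 0], [0.8, 0, -0.9, 0, 0], [0.8, 0, -0.3, 0, 0], [0.8, 0, 0, 0, 0]]

```text
time: 9.95
eef_pos: [0.5241, -0.0643, 0.2745]
tcp_rot: [0.006, 1.0, 0.0, -0.002]
contact_force: [0.2, 0.3, 0.4]
opening: 0.803
```

Call:
step_arm:
  targets:
    - [[0.8, 0, 0, 0, 0], [0.8, 0, 0, 0, 0]]

```text
time: 10.12
eef_pos: [0.5246, -0.0609, 0.2755]
tcp_rot: [0.004, 1.0, 0.001, -0.001]
contact_force: [0.6, 0.4, -0.5]
opening: 0.802
```

```bash
python3 -c "
from h import *
st()
d=snap('wrist','w7'); f=fit(d,(.528,-.064),.195,.22);print(f); print(topz(d,f['c']/1000,f['yawdeg'],.206))
d=load('w6');f=fit(d,(.523,.222),.195,.22); print(topz(d,f['c']/1000,f['yawdeg'],.206))
d=snap('top','t7');
for c in ((.5235,.222),(.528,-.064)):
  f=fit(d,c,.195,.22);print('top',f,topz(d,f['c']/1000,f['yawdeg'],.206))
"
```

```text
10.1167 [ 0.5246 -0.0609  0.2755] tool y ang 89.59 F [ 0.55  0.44 -0.53] M [ 0.027 -0.014 -0.01 ] op 0.802 q [-0.31 -0.07  1.89  0.    1.33 -1.87]
{'n': 2233, 'c': array([528.5, -62.3]), 'wh': (69.4, 16.6), 'mean': array([ 0.5266, -0.0625,  0.205 ]), 'yawdeg': np.float64(-3.5), 'z': array([0.1979, 0.2039, 0.2052, 0.2074, 0.2088, 0.2094])}
[(np.int64(915), np.float64(0.2057), np.float64(0.2054)), (np.int64(450), np.float64(0.2075), np.float64(0.208))]
[(np.int64(912), np.float64(0.2043), np.float64(0.2041)), (np.int64(437), np.float64(0.2062), np.float64(0.2067))]
top {'n': 282, 'c': array([521.4, 221.6]), 'wh': (16.9, 69.4), 'mean': array([0.5202, 0.2203, 0.2053]), 'yawdeg': np.float64(88.5), 'z': array([0.199 , 0.2035, 0.2056, 0.2077, 0.2099, 0.2111])} [(np.int64(112), np.float64(0.206), np.float64(0.2058)), (np.int64(55), np.float64(0.2079), np.float64(0.2082))]h.py:25: RuntimeWarning: Mean of empty slice.
  q=p[:,:2]-p[:,:2].mean(0); u,s,vt=np.linalg.svd(q,full_matrices=False)
  ret = um.true_divide(
Traceback (most recent call last):
  File "h.py", line 26, in fit
    ax=vt[0]; ax=ax if ax[1]>0 else -ax
       ~~^^^
IndexError: index 0 is out of bounds for axis 0 with size 0
```

View pics/w6.png

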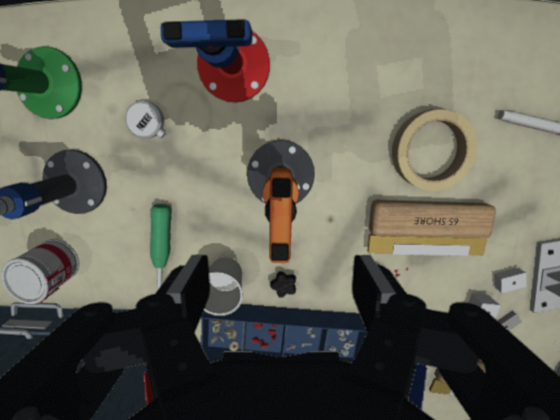

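View pics/w7.png

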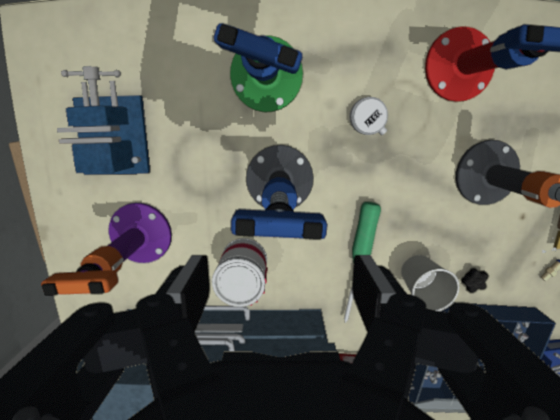

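Wrist at matched hover: blue reads 1.3 mm above orange on both body and pads, and the top camera reads +0.6 to +0.9 mm. I'll go back, regrip and raise about 1.1 mm.

Call:
step_arm:
  targets:
    - [[0.8, 0, 0.5, 0, 0], [0.8, 0, 0.9, 0, 0], [0.8, 0, 0.9, 0, 0], [0.8, 0, 0.9, 0, 0], [0.8, 0, 0.9, 0, 0], [0.8, 0.1, 0.9, 0, 0], [0.8, 0, 0.9, 0, 0], [0.8, 0, 0.9, 0, 0], [0.8, 0, 0.3, 0, 0], [0.8, 0, 0, 0, 0]]

```text
time: 11.05
eef_pos: [0.5222, 0.2255, 0.2764]
tcp_rot: [0.001, 1.0, 0.0, -0.0]
contact_force: [-1.4, -1.2, 0.4]
opening: 0.799
```

Call:
step_arm:
  targets:
    - [[0.8, 0, 0, 0, 0], [0.8, 0, 0, 0, 0], [0.8, 0, 0, 0, 0], [0.8, 0, 0, 0.5, 0], [0.8, 0, 0, 0.6, 0], [0.8, 0, 0, 0.6, 0], [0.8, 0, 0, 0.55, 0], [0.8, 0, 0, 0, 0], [0.8, 0, 0, 0, 0]]

```text
time: 11.8
eef_pos: [0.5227, 0.2206, 0.1855]
tcp_rot: [0.005, 1.0, -0.0, -0.002]
contact_force: [0.3, 0.3, 0.7]
opening: 0.8
```

Call:
step_arm:
  targets:
    - [[0, 0, 0, 0, 0], [0, 0, 0, 0, 0], [0, 0, 0, 0, 0], [0, 0, 0, 0, 0], [0, 0, 0, 0, 0], [0, 0, 0, 0, 0], [0, 0, 0, 0, 0], [0, 0, 0, 0, 0]]

```text
time: 12.47
eef_pos: [0.524, 0.2217, 0.1873]
tcp_rot: [0.004, 1.0, -0.0, 0.001]
contact_force: [1.3, -2.6, 3.5]
opening: 0.169
```

```bash
python3 -c "
from h import *
st()
d=snap('wrist','w8'); f=fit(d,(.521,.222),.195,.215);print(f); print(topz(d,(.521,.2215),89,.206))"
```

```text
12.4667 [0.524  0.2217 0.1873] tool y ang 89.5 F [ 1.27 -2.64  3.53] M [-0.327 -0.21  -0.347] op 0.169 q [ 0.22  0.09  1.88 -0.    1.16 -1.34]
{'n': 6178, 'c': array([520.5, 220. ]), 'wh': (39.3, 68.2), 'mean': array([0.5163, 0.2215, 0.2042]), 'yawdeg': np.float64(88.8), 'z': array([0.1991, 0.2023, 0.2035, 0.2059, 0.2116, 0.2143])}
[(np.int64(2186), np.float64(0.2035), np.float64(0.2032)), (np.int64(1114), np.float64(0.2053), np.float64(0.2058))]
```

Closing pushed the head down about 0.9 mm (wrist reading .2032/.2058; target .2053/.2080). Raise to that.

Call:
step_arm:
  targets:
    - [[0, 0, 0, -0.05, 0], [0, 0, 0, -0.05, 0], [0, 0, 0, 0, 0], [0, 0, 0, 0, 0]]

```text
time: 12.85
eef_pos: [0.5239, 0.2217, 0.1895]
tcp_rot: [0.004, 1.0, -0.0, 0.001]
contact_force: [4.5, -1.6, -2.7]
opening: 0.168
```

```bash
python3 -c "
from h import *
st()
d=snap('wrist','w9'); print(topz(d,(.521,.2215),89,.206))
d=snap('wrist','w9'); print(topz(d,(.521,.2215),89,.206));st()"
```

```text
12.85 [0.5239 0.2217 0.1895] tool y ang 89.51 F [ 4.5  -1.63 -2.69] M [-0.228 -0.812 -0.388] op 0.168 q [ 0.22  0.09  1.88 -0.    1.17 -1.34]
[(np.int64(2179), np.float64(0.2056), np.float64(0.2053)), (np.int64(1099), np.float64(0.2074), np.float64(0.2079))]
[(np.int64(2182), np.float64(0.2056), np.float64(0.2053)), (np.int64(1105), np.float64(0.2074), np.float64(0.2079))]
12.95 [0.5239 0.2217 0.1895] tool y ang 89.51 F [ 5.7  -2.03 -2.82] M [-0.23  -0.851 -0.34 ] op 0.167 q [ 0.22  0.09  1.88 -0.    1.17 -1.34]
```

Height matches the target. I relieve the residual loads, then turn clockwise to the locked stop.

Call:
step_arm:
  targets:
    - [[0, -0.03, -0.01, 0.02, 0], [0, 0, 0, 0, 0.5], [0, 0, 0, 0, 0.8], [0, 0, 0, 0, 0.8], [0, 0, 0, 0, 0.8], [0, 0, 0, 0, 0.8], [0, 0, 0, 0, 0.8], [0, 0, 0, 0, 0.8], [0, 0, 0, 0, 0.8], [0, 0, 0, 0, 0.8]]

```text
time: 13.78
eef_pos: [0.5236, 0.2207, 0.1893]
tcp_rot: [0.301, 0.954, -0.002, -0.001]
contact_force: [-1.1, -4.6, 2.5]
opening: 0.173
```

Call:
step_arm:
  targets:
    - [[0, 0, 0, 0, 0.8], [0, 0, 0, 0, 0.8], [0, 0, 0, 0, 0.8], [0, 0, 0, 0, 0.8], [0, 0, 0, 0, 0.8], [0, 0, 0, 0, 0.8], [0, 0, 0, 0, 0.8], [0, 0, 0, 0, 0.8], [0, 0, 0, 0, 0], [0, 0, 0, 0, 0]]

```text
time: 14.62
eef_pos: [0.5228, 0.22, 0.1892]
tcp_rot: [0.551, 0.835, -0.004, -0.001]
contact_force: [-3.4, -5.6, 3.2]
opening: 0.171
```

```bash
python3 -c "
from h import *
st()"
```

```text
14.6167 [0.5228 0.22   0.1892] tool y ang 23.18 F [-3.42 -5.63  3.23] M [-0.985  0.379  0.051] op 0.171 q [ 0.22  0.09  1.88 -0.    1.18 -0.18]
```

Call:
step_arm:
  targets:
    - [[0, 0, 0, 0, 0.5], [0, 0, 0, 0, 0.4], [0, 0, 0, 0, 0.3], [0, 0, 0, 0, 0], [0, 0, 0, 0, 0]]

```text
time: 15.03
eef_pos: [0.5227, 0.2199, 0.1892]
tcp_rot: [0.591, 0.807, -0.004, -0.0]
contact_force: [-2.5, -5.8, 2.4]
opening: 0.171
```

```bash
python3 -c "
from h import *
st()
d=snap('wrist','w10'); print(fit(d,(.521,.2215),.2,.21));print(topz(d,(.521,.2215),20,.206))"
```

```text
15.0333 [0.5227 0.2199 0.1892] tool y ang 17.55 F [-2.45 -5.85  2.37] M [-0.965  0.467  1.323] op 0.171 q [ 0.22  0.09  1.88 -0.01  1.18 -0.08]
{'n': 5374, 'c': array([522.9, 223. ]), 'wh': (39.1, 68.1), 'mean': array([0.5202, 0.226 , 0.2055]), 'yawdeg': np.float64(19.2), 'z': array([0.2018, 0.2041, 0.2052, 0.2074, 0.2086, 0.2093])}
[(np.int64(2177), np.float64(0.2053), np.float64(0.205)), (np.int64(1083), np.float64(0.2071), np.float64(0.2077))]
```

Locked stop reached (+1.3 N m). Relax, release and rise.

Call:
step_arm:
  targets:
    - [[0, -0.03, -0.03, 0, -0.3], [0, 0, 0, 0, 0], [0.5, 0, 0, 0, 0], [0.5, 0, 0, 0, 0], [0.8, 0, 0, 0, 0], [0.8, 0, 0, 0, 0], [0.8, 0, 0, -0.5, 0], [0.8, 0, 0, -0.9, 0], [0.8, 0, 0, -0.85, 0], [0.8, 0, 0, 0, 0]]

```text
time: 15.92
eef_pos: [0.5271, 0.221, 0.2888]
tcp_rot: [0.584, 0.812, 0.006, 0.005]
contact_force: [0.9, -0.2, 1.0]
opening: 0.797
```

Call:
step_arm:
  targets:
    - [[0.8, 0, 0, 0, 0], [0.8, 0, 0, 0, 0], [0.8, 0, 0, 0, 0]]

```text
time: 16.17
eef_pos: [0.5228, 0.2199, 0.2778]
tcp_rot: [0.584, 0.812, -0.001, -0.001]
contact_force: [-1.0, -0.9, -0.3]
opening: 0.8
```

```bash
python3 -c "
from h import *
st()
d=snap('wrist','w11'); f=fit(d,(.521,.2215),.195,.22);print(f);print(topz(d,f['c']/1000,f['yawdeg'],.206))
d=snap('side','s11'); crop(d,100,260,200,360,4,'s11c')
for c in ((.521,.2215),(.528,-.063)):
  f=fit(d,c,.195,.22);print('side',f)
d=snap('top','t11')
m=world(d)
f=fit(d,(.521,.2215),.195,.22);print('top',f,topz(d,f['c']/1000,f['yawdeg'],.206))
"
```

```text
16.1667 [0.5228 0.2199 0.2778] tool y ang 18.53 F [-1.01 -0.85 -0.32] M [ 0.013  0.029 -0.03 ] op 0.8 q [ 0.22  0.02  1.79  0.    1.33 -0.1 ]
{'n': 2019, 'c': array([521.3, 222.4]), 'wh': (16.0, 68.8), 'mean': array([0.5205, 0.2247, 0.2053]), 'yawdeg': np.float64(19.5), 'z': array([0.2016, 0.204 , 0.205 , 0.2072, 0.2085, 0.209 ])}
[(np.int64(898), np.float64(0.2053), np.float64(0.2051)), (np.int64(444), np.float64(0.2071), np.float64(0.2076))]
side {'n': 125, 'c': array([521. , 217.9]), 'wh': (16.6, 70.1), 'mean': array([0.5192, 0.2135, 0.2044]), 'yawdeg': np.float64(21.1), 'z': array([0.1961, 0.2006, 0.2052, 0.2082, 0.2117, 0.2126])}
side {'n': 175, 'c': array([528. , -64.7]), 'wh': (69.6, 15.5), 'mean': array([ 0.5254, -0.0722,  0.2052]), 'yawdeg': np.float64(-1.7), 'z': array([0.1964, 0.2013, 0.2064, 0.2087, 0.2115, 0.212 ])}
top {'n': 103, 'c': array([528.6, 200.4]), 'wh': (15.1, 26.1), 'mean': array([0.5274, 0.1988, 0.2059]), 'yawdeg': np.float64(28.7), 'z': array([0.1975, 0.2033, 0.207 , 0.2086, 0.2112, 0.2123])} [(np.int64(79), np.float64(0.2071), np.float64(0.2077)), (np.int64(0), np.float64(nan), np.float64(nan))]h.py:38: RuntimeWarning: Mean of empty slice.
  m=m&(abs(z-guess)<.009); out.append((m.sum(),z[m].mean().round(4),np.median(z[m]).round(4)))
  ret = ret.dtype.type(ret / rcount)
  return _methods._mean(a, axis=axis, dtype=dtype,
```

View pics/s11c.png

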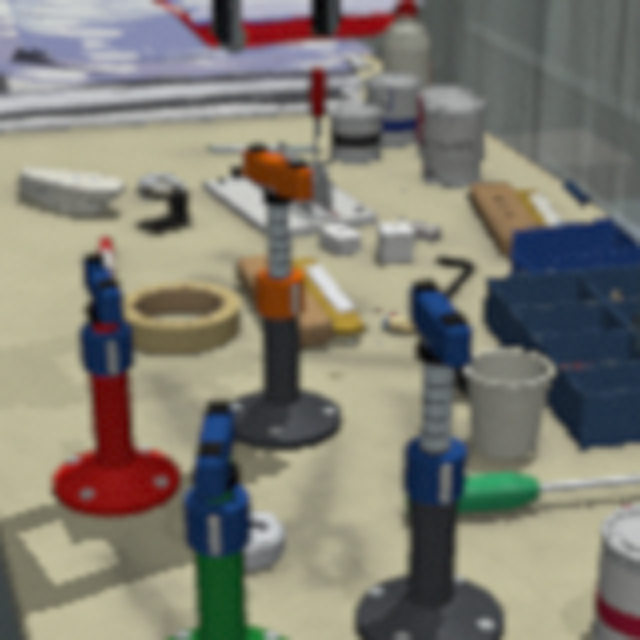

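View pics/w11.png

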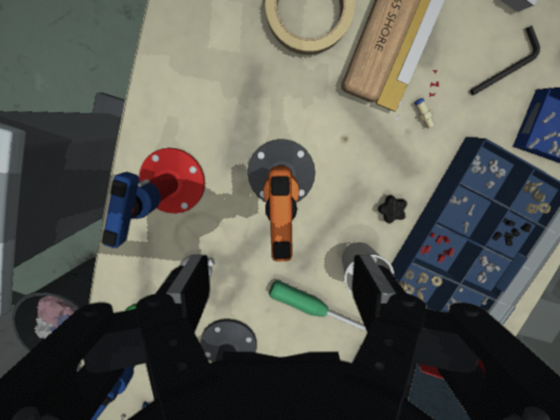

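```bash
python3 -c "
from h import *
sign_off(); st()"
```

```text
the job is handed in; nothing more can be done
the job is handed in; nothing more can be done
```

The orange prop is set level with the blue one and locked. I handed the job in at about 16.3 s of the 38 s allowed, with the gripper open and about 70 mm above the head.

- **Unlock:** I gripped the dark-footed orange prop across its 16 mm thickness and turned it about 69° anticlockwise to the stop, where the wrist moment rose to −1.4 N m.
- **Draw up:** I lifted it about 45 mm, then released it while still unlocked and measured both heads with the wrist camera. Orange was 1.3 mm low, so I regripped and corrected it. Regripping pushed the head down about 0.9 mm, which the correction also made good.
- **Lock:** I turned it clockwise to the stop (+1.3 N m) and let go. The head's angle is back to 19.5°, against 19.8° at the start.

**Last checks**

| Camera | Orange | Blue |
|---|---|---|
| Wrist, bar top | 205.1 mm | 205.4 mm |
| Wrist, pad tops | 207.6 mm | 208.0 mm |
| Side, median height | 205.2 mm | 206.4 mm |

- **Agreement:** the wrist camera puts orange 0.3–0.4 mm low. The side camera, which is coarser, puts it 1.2 mm low.
- **Checks that failed:** the top camera could not check the final height because the arm hid most of the orange head. An earlier top-camera check of the blue head also failed, finding no usable points.
- **Blue and look-alikes:** I did not touch the blue prop or any of the look-alikes.

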